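# Battery out of the charging sleeve, into the logger

## Robot

A 7-joint arm with a two-finger parallel gripper is mounted at the origin on a cart in front of the work surface, level with it; the furniture and walls round the work are solid. World frame = base frame: x ahead of the robot, y to its left, z up, the work surface at z = 0. Lengths are in m, angles in rad, forces in N, time in s.
With the tool pointing down it reaches from about 0.425 to 1.025 m from the base axis. Payload 3.6 kg.
Tool frame: the origin (TCP) lies midway between the tips of the shut fingers; the grasp point (between the pads) lies 19 mm behind it (env.tcp_to_grasp is the distance from the TCP to the grasp point, in m); z points along the fingers, y is the line along which they close (so a half turn about z gives the same grasp; the last joint's range is limited). The gripper opens to 85 mm and grips with 20 to 120 N. Pads are 22 mm wide; open, the fingers measure 114 mm over their backs; the gripper's body (76 mm by 85 mm) begins 54 mm behind the grasp point. The pads swing forward as they close: fully open they stand 13 mm farther back than shut.
Start: joints at [-1.431, 0.591, 0.048, 1.609, -0.033, 0.943, -0.034], TCP at [0.167, 0.705, 0.231] pointing down, gripper open.
Joint ranges: [-2.69, 2.69], [-0.47, 2.24], [-1.27, 1.36], [0.19, 2.51], [-1.53, 4.68], [0.08, 2.07], [-3.09, 3.09]. Speed limits (rad/s): [2.57, 2.57, 3.14, 3.14, 3.14, 3.14, 3.14].

## Interface

Orientations are given as a unit quaternion [w, x, y, z].
In Python, from plant import status, viewer, env gives the robot as it stands.
- The arm moves only by the shell command python3 -m handwheel 'ROWS' [FORCE]. ROWS is JSON, a list of rows, each an object with "offset": the shift along the tool's x, y, z in units of 60 mm (1.0 is 60 mm), a list of three; "rotation": the turn, a rotation vector about the tool's x, y, z in units of 6 degrees (1.0 is 6 degrees), a list of three; "jaw": the finger opening in mm, from 0 to 85.4. A call has 1 to 5 rows; each row is the pose to reach, as a shift and turn from the pose commanded when the call began, along the tool's axes at that moment; what a row does not reach only later rows make up. A row lasts 1/8 s, in which the tool goes at most 62.5 mm and 10.7 degrees, less where a joint would pass 70% of its speed; a pose out of reach is approached as far as the arm can. A call with a gripper value outside its range is refused whole. The fingers move at their own pace and stop on an object; FORCE is the grip in N (left out, the last holds). Time passes only in rows, so rows that repeat a pose let the fingers close. It gives the time, the measured TCP pose, the force, the opening and the grip force at its end, in the units of the state.
- status.observe(): the state, without advancing time (a new reading comes with each control period).
- viewer.snapshot(name): name is "scene" or "top" or "wrist"; returns a dict with "frame" (420x560x3 uint8, red, green, blue), "z_map" (420x560 float32, m along the optical axis (not along the pixel's ray), 0 where there is no reading), "K" (3x3 intrinsics, pixels), "origin" and "attitude" of the camera in the world. Camera axes: x right, y down, z forward; pixel columns grow to the right and rows downward; lengths in m; the calibration is good to about 2 mm. A picture is of the moment at which its call begins.
- env.job_done(): hands the job in; it is judged then, once.
The state is a dict: "time": time; "joint_pos": joint angles; "qvel": joint speeds; "effort": joint torques, N m; "eef_pos": TCP position; "orientation": TCP orientation; "force": force on the tool from outside, world axes, zero at the start; "wrist_torque": the same for the moment, N m; "width": opening from 0.0 (shut) to 1.0 (fully open); "finger_force": force on a finger pad.
Only numpy, scipy, OpenCV 4.12 (cv2) and the standard library are available. Lean on these libraries where they do the work, as an engineer would, in place of code of your own. Each camera call takes 0.05 s, during which the arm holds its last target. There are 200 camera calls.

## Task

The battery is in the roofed charging sleeve and cannot be lifted out: push it by its tongue from behind until its thick end stands out of the mouth, take hold of it there and draw it right out. Then slide it tongue first into the battery bay in the side of the data logger until the spring catch clicks and the battery is fully home. Let it go, and do not disturb the other things on the bench.

Things in the scene. Friction and masses are not known exactly. Their poses are not given: they have to be found in the camera images.
- battery: loose grey battery, 0.13 to 0.25 kg. Origin: middle of the underside of its thick part; z up. Thick part 64 mm long (x -32 to 32), 46 wide (y), 36 high, plain parallel sides to grip; a narrower tongue on its -x end. At the start it lies inside the charger, axes the same way as the charger's, +x end 2 to 6 mm inside the mouth, tongue standing about 48 mm out of the back.
- tongue_tip (a point): foremost point of the battery's tongue, at x -90, y 0, z 19 of the battery. The tongue runs x -90 to -32, 22 mm wide, z 9 to 29, nose rounded as a half circle seen from above; a waist (8 mm wide, x -70 to -54) is notched into both sides for the catch.
- charger: fixed white charging sleeve: a roofed tunnel. Origin: on the worktop under the middle of its mouth; x points level out of the mouth, z up. Outside x -78 to 0, y -30 to 30, top z 58; screw lugs 4 mm high to y +-40 at x -70 to -46. Tunnel 49 mm wide, floor z 14, ceiling z 52, plain friction. Charger and logger may change places; both mouths look to the robot's right (-y) within 13 degrees.
- charger_back (a point): middle of the hole in the charger's back wall, outer side (x -78, y 0, z 33 of the charger). The hole is 28 mm wide, z 20 to 46, wall 6 mm thick: it passes only the tongue, so the battery can leave only through the mouth, towards the charger's +x.
- logger: fixed grey data logger with the battery bay. Origin: on the worktop under the middle of the bay's mouth; x points level out of the mouth, z up. Outside x -92 to 0, y -40 to 40, top z 54; screw lugs 4 mm high to y +-51 at x -90 to -62. Fully home, the battery stands on the bare worktop, axes the same way as the logger's, origin at x 32, y 0, z 0: its shoulders meet the mouth face, the thick part stays outside.
- bay_mouth (a point): middle of the bay's mouth (x 0, y 0, z 19.5 of the logger). The bay is a straight channel for the tongue, 26 mm wide, z 7 to 32, 64 mm deep, without a funnel.
- catch (a joint): spring catch in the logger's -y wall, ribbed black thumb plate outside (x -41 to -17, z 8 to 31). 0 m = out in the channel (at rest, or clicked into the waist); grows to at most 0.009 as the tongue pushes it aside (about 0.005), which takes a push of some 5 to 15 N. It begins some 30 mm before home and snaps into the waist in the last 2 mm; then the battery cannot be pulled out.
- mini_beaker: bystander: small glass beaker, 42 mm across, 46 high; origin in the middle of its underside
- dropper_bottle: bystander: amber dropper bottle with black bulb, 36 mm across, 103 high; origin in the middle of its underside
- petri_dish: bystander: covered petri dish, 90 mm across, 15 high; origin in the middle of its underside
- hdpe_round_bottle: bystander: plain white round plastic bottle, 46 mm across, 104 high; origin in the middle of its underside
- marker: bystander: marker pen lying, 17x131x18 mm, long along its y; origin in the middle of its underside
Things that resemble listed ones, but are neither listed nor needed, are in the scene too. Leave any red look-alike of the logger alone. What is shaped like the battery but blue is not meant.

How it is judged:
On the way, in this order (a step that is already met when the one before it is completed fails the run):
1. the battery is drawn right out of the charger's mouth (x of battery in the frame of charger above 0.095 m), for 0.1 s.
2. the tongue, in the bay, pushes the catch aside by more than 3 mm (value of joint catch above 0.003 m and x of battery in the frame of logger between 0.028 and 0.05 m and y of battery in the frame of logger between -0.006 and 0.006 m).
At the end, for the whole second after the job is handed in: the battery is home in the logger's bay: shoulders within 3.5 mm of the mouth face, within 5 mm of the middle, level and straight within 5 degrees, at rest, with the catch sprung back (below 2 mm) into the waist (x of battery in the frame of logger between 0.029 and 0.0355 m and y of battery in the frame of logger between -0.005 and 0.005 m and z of battery in the frame of logger below 0.005 m and angle between the x axis of battery and the x axis of logger, either way round below 0.09 rad and angle between battery's own z axis and vertical below 0.08 rad and value of joint catch below 0.002 m and linear speed of battery below 0.01 m/s); the robot touches nothing.
It fails at once if the mini beaker is moved by more than 3 cm or tipped over (distance of mini_beaker from where it was at the start of the episode above 0.03 m or angle between mini_beaker's own z axis and vertical above 0.5 rad).
It fails at once if the dropper bottle is moved by more than 3 cm or tipped over (distance of dropper_bottle from where it was at the start of the episode above 0.03 m or angle between dropper_bottle's own z axis and vertical above 0.5 rad).
It fails at once if the petri dish is moved by more than 3 cm (distance of petri_dish from where it was at the start of the episode above 0.03 m).
It fails at once if the hdpe round bottle is moved by more than 3 cm or tipped over (distance of hdpe_round_bottle from where it was at the start of the episode above 0.03 m or angle between hdpe_round_bottle's own z axis and vertical above 0.5 rad).
It fails at once if the marker is moved by more than 3 cm (distance of marker from where it was at the start of the episode above 0.03 m).
It also fails if it takes over 54 s, if anything falls off the work surface, if the arm or the gripper's body presses on something with over 40 N, if the wrist force passes 120 N, or if a joint passes its speed limit or range.

## Working session

There is one attempt and no reset: what is moved stays moved. The work goes in short steps, Python scripts to look and compute and a shell command to move; the robot and the scene stay as the last step left them, time stands still between calls to the robot, and variables do not carry over. Pictures are saved under pics/ and viewed, at most 10 in all, crops included, and the job is handed in when it is done.

```bash
mkdir -p pics; ls; cat > h.py <<'E'
import numpy as np,cv2
from plant import status,viewer,env
from scipy.spatial.transform import Rotation as R
def snap(name,tag):
    s=viewer.snapshot(name); np.savez('pics/%s.npz'%tag,**{k:np.array(v) for k,v in s.items()})
    cv2.imwrite('pics/%s.png'%tag,s['frame'][:,:,::-1]); return s
def load(tag): return dict(np.load('pics/%s.npz'%tag))
def rot(a):
    a=np.array(a,float)
    return a if a.shape==(3,3) else R.from_quat(a[[1,2,3,0]]).as_matrix()
def pts(s):
    h,w=s['z_map'].shape; v,u=np.mgrid[:h,:w]; K=np.array(s['K']); z=s['z_map']
    P=np.stack([(u-K[0,2])/K[0,0]*z,(v-K[1,2])/K[1,1]*z,z],-1)
    W=P@rot(s['attitude']).T+np.array(s['origin']); W[z==0]=np.nan; return W
E
python3 - <<'E'
from h import *
for n in ['scene','top']:
    s=snap(n,n+'0'); print(n,s['K'],s['origin'],s['attitude'])
print(status.observe(),env.tcp_to_grasp)
a=cv2.imread('pics/top0.png');cv2.imwrite('pics/top0b.png',cv2.resize(a,(800,600)))
E
```

```text
pics
scene [[471.79827283   0.         278.20982391]
 [  0.         471.79827283 209.00434823]
 [  0.           0.           1.        ]] [-0.09130152 -0.52288485  0.90730802] [-0.3508573   0.84963933 -0.36404726  0.14993918]
top [[388.85090394   0.         275.60969651]
 [  0.         388.85090394 204.57698379]
 [  0.           0.           1.        ]] [0.42596341 0.03846545 1.12539042] [-0.03071168  0.71046413 -0.7023946   0.03064863]
{'time': 0.1, 'joint_pos': array([-1.43148681,  0.59204686,  0.04829453,  1.60965683, -0.03331352,
        0.94271345, -0.0336936 ]), 'qvel': array([ 0.0008824 , -0.00159996,  0.00092864, -0.00410854,  0.00057016,
       -0.0003063 , -0.0004118 ]), 'effort': array([ 4.04022445e-03, -5.49988568e+01,  1.55298091e+00, -1.98821765e+01,
        9.68892215e-03,  3.87026827e-03,  2.39320082e-05]), 'eef_pos': array([0.16707787, 0.70473647, 0.23025488]), 'orientation': array([-6.86435663e-05,  1.16098363e-01,  9.93237207e-01, -1.00754014e-03]), 'force': array([ 0.03418746, -0.04758322, -0.04336702]), 'wrist_torque': array([-0.01420612, -0.03166612, -0.00109796]), 'finger_force': 0.0, 'width': 0.9979393418767839} 0.0187
```

View pics/top0b.png

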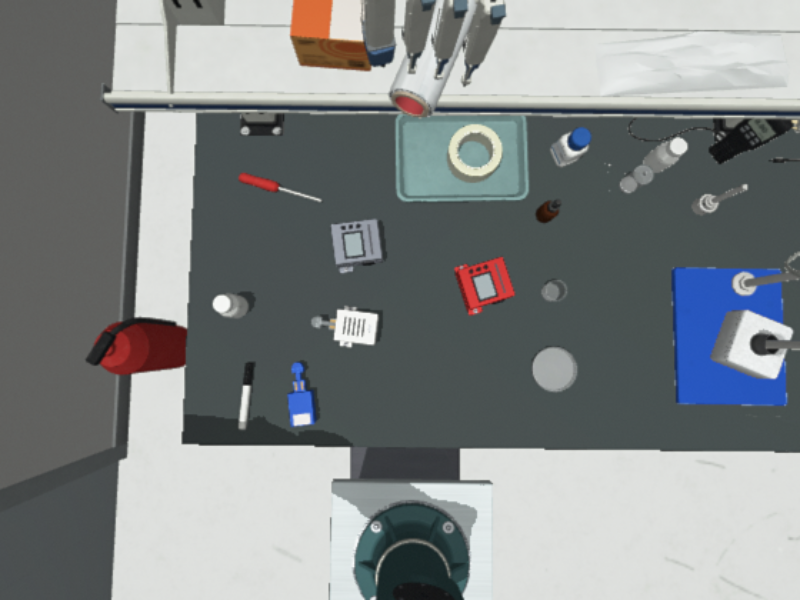

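View pics/scene0.png

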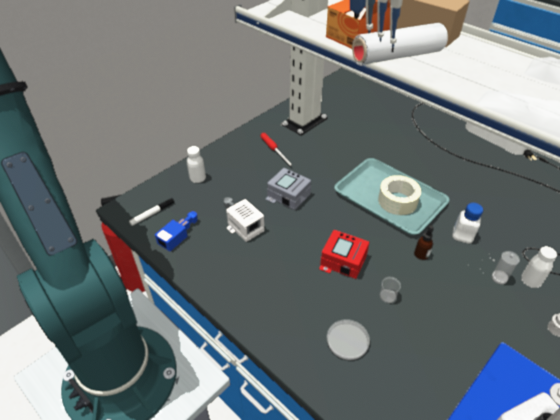

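The top view (800 px wide) shows the white charger at (357,327) with its tongue pointing left to (318,322). The grey logger is at (357,243) with its mouth to the right. The red and blue look-alikes are at (485,285) and (300,400). Next I fit the poses from depth.

```bash
cat > fit.py <<'E'
from h import *
s=load('top0');W=pts(s);f=s['frame'].astype(int)
sc=560/800
for n,(u,v),zt in [('charger',(357,327),.058),('logger',(357,243),.054)]:
    u=int(u*sc);v=int(v*sc); r=28
    P=W[v-r:v+r,u-r:u+r].reshape(-1,3)
    m=abs(P[:,2]-zt)<.006; Q=P[m]
    (cx,cy),(w,h),a=cv2.minAreaRect((Q[:,:2]*1000).astype(np.float32))
    print(n,len(Q),'z',np.median(Q[:,2]),'c',cx,cy,'wh',w,h,'ang',a)
for n,(u,v) in dict(hdpe=(230,303),marker=(246,395),blue=(300,400),tongue=(319,323),tongue2=(330,323),red=(485,285)).items():
    u=int(u*sc);v=int(v*sc);print(n,np.round(W[v,u],3))
E
python3 fit.py
```

```text
charger 616 z 0.05804330949535064 c 452.5263671875 112.88278198242188 wh 77.60602569580078 59.85708236694336 ang 83.68016052246094
logger 925 z 0.05404189927919867 c 619.0966796875 114.98961639404297 wh 80.46150970458984 91.8880844116211 ang 8.395709991455078
hdpe [0.492 0.341 0.103]
marker [0.317 0.329 0.016]
blue [0.309 0.218 0.037]
tongue [0.459 0.185 0.044]
tongue2 [0.459 0.165 0.043]
red [ 0.536 -0.136  0.058]
```

```bash
cat > go.py <<'E'
from h import *
import sys
# frames: origin, yaw of x axis
F=dict(c=((.4482,.0741),np.radians(-96.32)),l=((.6258,.0695),np.radians(-81.6)))
def goal(fr,x,y,z):
    "TCP goal in charger/logger frame (mm); tool y along frame +y, tool z down"
    o,a=F[fr]; X=np.array([np.cos(a),np.sin(a)]);Y=np.array([-X[1],X[0]])
    p=np.append(np.array(o)+X*x/1e3+Y*y/1e3,z/1e3)
    G=np.array([[-X[0],Y[0],0],[-X[1],Y[1],0],[0,0,-1]])  # tool x = -X
    G=G if np.linalg.det(G)>0 else np.c_[-G[:,0],G[:,1:]]
    s=status.observe(); T=rot(s['orientation'])
    d=T.T@(p-s['eef_pos'])/.06
    best=min((R.from_matrix(T.T@H).as_rotvec()/np.radians(6) for H in (G,G@np.diag([-1,-1,1]))),key=np.linalg.norm)
    rel=s['eef_pos'][:2]-np.array(o)
    print('in frame mm',np.round([rel@X*1e3,rel@Y*1e3,s['eef_pos'][2]*1e3],1),'offset',np.round(d,3),'rotation',np.round(best,2),'F',np.round(s['force'],1),'t',s['time'])
if __name__=='__main__': goal(sys.argv[1],*map(float,sys.argv[2:5]))
E
python3 go.py c -156 0 200
```

```text
in frame mm [-595.9 -348.8  230.3] offset [-6.666 -6.565  0.518] rotation [-2.000e-02  1.000e-02  1.383e+01] F [ 0. -0. -0.] t 0.1
```

```bash
python3 -m handwheel '[{"offset":[-6.67,-6.57,0.5],"rotation":[0,0,13.8],"jaw":0},{"offset":[-6.67,-6.57,0.5],"rotation":[0,0,13.8],"jaw":0},{"offset":[-6.67,-6.57,0.5],"rotation":[0,0,13.8],"jaw":0},{"offset":[-6.67,-6.57,0.5],"rotation":[0,0,13.8],"jaw":0},{"offset":[-6.67,-6.57,0.5],"rotation":[0,0,13.8],"jaw":0}]' 60; python3 go.py c -156 0 200
```

```text
time: 0.72
eef_pos: [0.3338, 0.4391, 0.2144]
orientation: [0.0, 0.555, 0.832, -0.0]
force: [0.5, 0.1, 0.3]
width: -0.003
finger_force: 0.0
in frame mm [-350.2 -153.9  214.4] offset [-4.074  0.679  0.241] rotation [0.   0.   4.82] F [0.5 0.1 0.3] t 0.725
```

```bash
python3 -m handwheel '[{"offset":[-4.07,0.68,0.24],"rotation":[0,0,4.8],"jaw":0},{"offset":[-4.07,0.68,0.24],"rotation":[0,0,4.8],"jaw":0},{"offset":[-4.07,0.68,0.24],"rotation":[0,0,4.8],"jaw":0},{"offset":[-4.07,0.68,0.24],"rotation":[0,0,4.8],"jaw":0},{"offset":[-4.07,0.68,0.24],"rotation":[0,0,4.8],"jaw":0}]' ; python3 go.py c -156 0 24
python3 - <<'E'
from h import *
snap('wrist','w1')
E
```

```text
time: 1.35
eef_pos: [0.4684, 0.226, 0.2003]
orientation: [0.001, 0.746, 0.666, -0.0]
force: [-0.2, 0.9, 0.1]
width: 0.0
finger_force: 0.0
in frame mm [-153.2    3.4  200.3] offset [ 0.053 -0.061  2.939] rotation [ 0.02  0.02 -0.03] F [-0.2  0.9  0.1] t 1.35
```

View pics/w1.png

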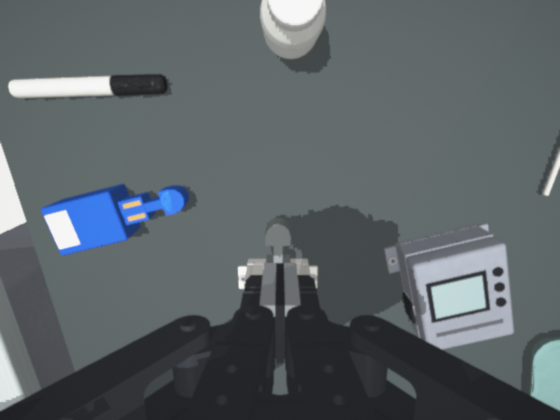

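The wrist view shows the tongue nose at (277,222), centred ahead of the fingers. Its sides are clear.

```bash
python3 - <<'E'
from h import *
from go import F
s=load('w1');W=pts(s)
o,a=F['c'];X=np.array([np.cos(a),np.sin(a)]);Y=np.array([-X[1],X[0]])
P=W[205:262,255:300].reshape(-1,3);P=P[abs(P[:,2]-.043)<.008]
L=(P[:,:2]-o)@np.c_[X,Y]*1e3
print(len(P),np.median(P[:,2]),L.min(0),L.max(0))
n=L[L[:,0]<L[:,0].min()+20];print(n[:,1].min(),n[:,1].max())
E
python3 go.py c -153 0 24
```

```text
746 0.04333407315244919 [-130.83300687   -9.38143131] [-93.799984    12.42846784]
-9.381431311230795 12.428467836897418
in frame mm [-156.3    1.5  200.1] offset [-0.052 -0.024  2.936] rotation [0.   0.01 0.02] F [-0.3  1.6 -0.6] t 1.4
```

```bash
python3 -m handwheel '[{"offset":[-0.02,-0.01,1],"rotation":[0,0,0],"jaw":0},{"offset":[-0.02,-0.01,1.9],"rotation":[0,0,0],"jaw":0},{"offset":[-0.02,-0.01,2.6],"rotation":[0,0,0],"jaw":0},{"offset":[-0.02,-0.01,2.9],"rotation":[0,0,0],"jaw":0},{"offset":[-0.02,-0.01,2.9],"rotation":[0,0,0],"jaw":0}]' ; python3 go.py c -93 1.5 26
```

```text
time: 2.02
eef_pos: [0.4633, 0.2323, 0.0248]
orientation: [-0.001, 0.741, 0.671, -0.002]
force: [-0.4, 0.0, 0.5]
width: -0.002
finger_force: 0.0
in frame mm [-158.9   -2.4   24.8] offset [-1.099  0.054 -0.02 ] rotation [-0.03  0.01  0.1 ] F [-0.4  0.   0.5] t 2.025
```

```bash
python3 -m handwheel '[{"offset":[-0.2,0.06,0],"rotation":[0,0,0],"jaw":0},{"offset":[-0.4,0.06,0],"rotation":[0,0,0],"jaw":0},{"offset":[-0.6,0.06,0],"rotation":[0,0,0],"jaw":0},{"offset":[-0.8,0.06,0],"rotation":[0,0,0],"jaw":0},{"offset":[-1.0,0.06,0],"rotation":[0,0,0],"jaw":0}]' ; python3 go.py c -92 1.5 26
```

```text
time: 2.65
eef_pos: [0.4626, 0.1701, 0.0266]
orientation: [0.0, 0.742, 0.67, 0.0]
force: [0.1, 2.6, 0.5]
width: -0.001
finger_force: 0.7
in frame mm [-97.    3.8  26.6] offset [-0.083 -0.039  0.009] rotation [ 0.   -0.    0.07] F [0.1 2.6 0.5] t 2.65
```

```bash
python3 -m handwheel '[{"offset":[-0.05,-0.03,0],"rotation":[0,0,0],"jaw":0},{"offset":[-0.09,-0.03,0],"rotation":[0,0,0],"jaw":0},{"offset":[-0.09,-0.03,0],"rotation":[0,0,0],"jaw":0}]' ; python3 go.py c -92 1.5 200; python3 - <<'E'
from h import *
from go import F
s=snap('top','top1');W=pts(s)
o,a=F['c'];X=np.array([np.cos(a),np.sin(a)]);Y=np.array([-X[1],X[0]])
L=(W[...,:2]-o)@np.c_[X,Y]*1e3
m=(abs(W[...,2]-.050)<.005)&(L[...,0]>2)&(L[...,0]<80)&(abs(L[...,1])<35)
Q=L[m];print(m.sum(),Q.min(0),Q.max(0),cv2.minAreaRect(Q.astype(np.float32)))
cv2.imwrite('pics/top1c.png',cv2.resize(s['frame'][120:270,180:330,::-1],(600,600)))
E
```

```text
time: 3.02
eef_pos: [0.4601, 0.1656, 0.0261]
orientation: [-0.0, 0.742, 0.67, -0.0]
force: [-0.2, 0.1, -0.4]
width: 0.001
finger_force: 0.0
in frame mm [-92.3   1.7  26.1] offset [-0.005 -0.005 -2.898] rotation [-0.    0.    0.08] F [-0.2  0.1 -0.4] t 3.025
237 [  2.21893057 -21.27041779] [41.96348908 24.47813557] ((21.82390594482422, 1.4312801361083984), (39.62569046020508, 45.54100799560547), 1.0319974422454834)
```

View pics/top1c.png

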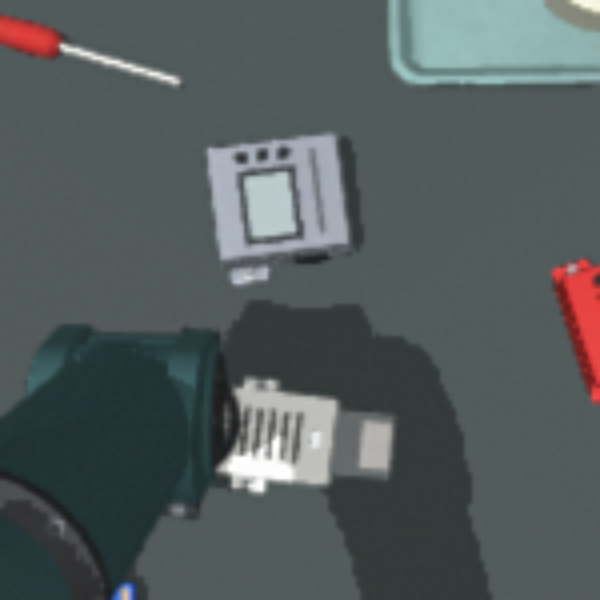

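The end stands out 42 mm, centred at about (365,445) in the crop. Now up, over, and open.

```bash
python3 -m handwheel '[{"offset":[0.05,0,-1.0],"rotation":[0,0,0],"jaw":0},{"offset":[-0.1,0,-1.7],"rotation":[0,0,0],"jaw":40},{"offset":[-1.1,0,-1.7],"rotation":[0,0,0],"jaw":85},{"offset":[-2.02,0,-1.7],"rotation":[0,0,0],"jaw":85},{"offset":[-2.02,0,-1.7],"rotation":[0,0,0.08],"jaw":85}]' ; python3 go.py c 29 1.4 20
```

```text
time: 3.7
eef_pos: [0.4466, 0.0405, 0.1285]
orientation: [0.0, 0.748, 0.664, -0.001]
force: [-0.2, -0.3, 0.6]
width: 0.847
finger_force: 0.0
in frame mm [ 33.6   2.1 128.5] offset [ 0.079 -0.011  1.809] rotation [-0.01  0.02 -0.09] F [-0.2 -0.3  0.6] t 3.7
```

```bash
python3 -m handwheel '[{"offset":[0.06,-0.01,0.7],"rotation":[0,0,0],"jaw":85},{"offset":[0.06,-0.01,1.4],"rotation":[0,0,-0.09],"jaw":85},{"offset":[0.06,-0.01,1.8],"rotation":[0,0,-0.09],"jaw":85},{"offset":[0.06,-0.01,1.8],"rotation":[0,0,-0.09],"jaw":85}]' ; python3 go.py c 29 1.4 20
python3 -m handwheel '[{"offset":[0,0,0],"rotation":[0,0,0],"jaw":50},{"offset":[0,0,0],"rotation":[0,0,0],"jaw":40},{"offset":[0,0,0],"rotation":[0,0,0],"jaw":40},{"offset":[0,0,0],"rotation":[0,0,0],"jaw":40},{"offset":[0,0,0],"rotation":[0,0,0],"jaw":40}]' 60; python3 go.py c 129 1.4 22
```

```text
time: 4.2
eef_pos: [0.4468, 0.0497, 0.0187]
orientation: [-0.001, 0.742, 0.671, -0.001]
force: [-0.5, 0.0, 0.3]
width: 0.995
finger_force: 0.0
in frame mm [24.4  1.3 18.7] offset [-0.077  0.001 -0.021] rotation [-0.03  0.    0.1 ] F [-0.5  0.   0.3] t 4.2
time: 4.82
eef_pos: [0.4483, 0.0492, 0.0215]
orientation: [0.0, 0.742, 0.671, 0.001]
force: [-0.5, -0.0, 5.3]
width: 0.531
finger_force: 59.9
in frame mm [24.7  2.8 21.5] offset [-1.737 -0.042 -0.009] rotation [ 0.02 -0.01  0.1 ] F [-0.5 -0.   5.3] t 4.825
```

```bash
python3 -m handwheel '[{"offset":[-0.3,-0.0,-0.015],"rotation":[0,0,0],"jaw":40},{"offset":[-0.7,-0.0,-0.015],"rotation":[0,0,0],"jaw":40},{"offset":[-1.1,-0.01,-0.015],"rotation":[0,0,0],"jaw":40},{"offset":[-1.5,-0.02,-0.015],"rotation":[0,0,0],"jaw":40},{"offset":[-1.75,-0.02,-0.015],"rotation":[0,0,0],"jaw":40}]'; python3 go.py c 135 1.4 22;  python3 go.py l 180 0 100
```

```text
time: 5.45
eef_pos: [0.436, -0.0567, 0.0218]
orientation: [0.001, 0.742, 0.67, 0.0]
force: [-0.1, -0.3, -1.9]
width: 0.525
finger_force: 60.9
in frame mm [131.3   2.2  21.8] offset [-0.061 -0.015 -0.004] rotation [0.01 0.   0.08] F [-0.1 -0.3 -1.9] t 5.45
in frame mm [  97.1 -206.2   21.8] offset [-0.493  3.673 -1.3  ] rotation [ 0.01  0.01 -2.38] F [-0.1 -0.3 -1.9] t 5.45
```

```bash
python3 -m handwheel '[{"offset":[-0.05,0,-0.7],"rotation":[0,0,0],"jaw":40},{"offset":[-0.2,0.5,-1.4],"rotation":[0,0,-0.5],"jaw":40},{"offset":[-0.1,1.3,-1.4],"rotation":[0,0,-1.2],"jaw":40},{"offset":[0.1,2.2,-1.4],"rotation":[0,0,-2],"jaw":40},{"offset":[0.26,3.0,-1.4],"rotation":[0,0,-2.38],"jaw":40}]'; python3 go.py l 140 0 100
```

```text
time: 6.08
eef_pos: [0.6184, -0.0571, 0.1059]
orientation: [0.0, 0.652, 0.758, 0.001]
force: [0.4, -0.8, -1.2]
width: 0.529
finger_force: 61.9
in frame mm [124.2 -25.8 105.9] offset [-0.265  0.428  0.099] rotation [ 0.01 -0.    0.04] F [ 0.4 -0.8 -1.2] t 6.075
```

```bash
python3 -m handwheel '[{"offset":[-0.26,0.43,0.1],"rotation":[0,0,0.04],"jaw":40},{"offset":[-0.26,0.43,0.7],"rotation":[0,0,0.04],"jaw":40},{"offset":[-0.26,0.43,1.2],"rotation":[0,0,0.04],"jaw":40},{"offset":[-0.26,0.43,1.2],"rotation":[0,0,0.04],"jaw":40},{"offset":[-0.26,0.43,1.2],"rotation":[0,0,0.04],"jaw":40}]'; python3 go.py l 135 0 12
python3 - <<'E'
from h import *
s=snap('wrist','w2'); t=snap('top','top2')
cv2.imwrite('pics/mix2.png',np.hstack([cv2.resize(s['frame'],(460,345)),cv2.resize(t['frame'][130:230,200:300],(340,345))])[:,:,::-1])
E
```

```text
time: 6.7
eef_pos: [0.6449, -0.0696, 0.0341]
orientation: [0.0, 0.654, 0.756, 0.0]
force: [0.2, -0.1, -1.1]
width: 0.524
finger_force: 61.9
in frame mm [140.4  -1.4  34.1] offset [0.091 0.023 0.368] rotation [ 0.01  0.   -0.02] F [ 0.2 -0.1 -1.1] t 6.7
```

View pics/mix2.png

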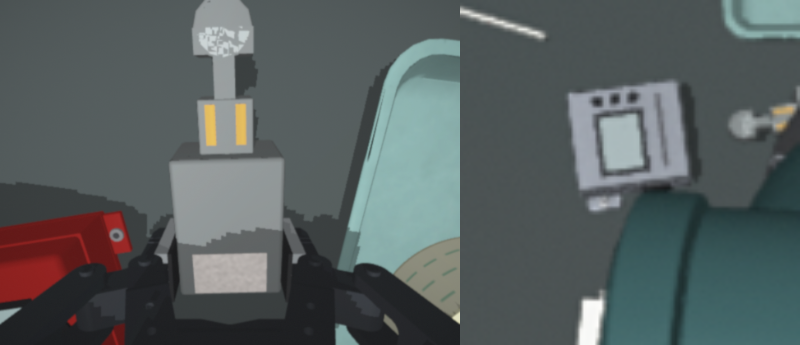

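The wrist view shows the battery square in the grip, tongue nose at (223,25) in the mix. The top crop shows the tongue nose at (740,122), in line with the logger bay. Next I measure the tongue axis in the logger frame.

```bash
cat > m.py <<'E'
from h import *
from go import F
import sys
o,a=F['l'];X=np.array([np.cos(a),np.sin(a)]);Y=np.array([-X[1],X[0]])
def prof(tag,zt,x0,x1):
    W=pts(load(tag));L=(W[...,:2]-o)@np.c_[X,Y]*1e3
    m=(abs(W[...,2]-zt)<.006)&(abs(L[...,1])<20)&(L[...,0]>x0)&(L[...,0]<x1)
    Q=L[m];print(tag,len(Q),'z',np.median(W[m][:,2]) if len(Q) else 0)
    for x in np.arange(x0,x1,6):
        q=Q[(Q[:,0]>=x)&(Q[:,0]<x+6)]
        if len(q): print('  x %d-%d'%(x,x+6),'y',np.round([q[:,1].min(),q[:,1].max(),(q[:,1].min()+q[:,1].max())/2],1),'xmin',round(q[:,0].min(),1))
if __name__=='__main__':
    zt=float(sys.argv[1])
    prof('w2',zt,24,100);prof('top2',zt,24,80)
    W=pts(load('w2'));L=(W[...,:2]-o)@np.c_[X,Y]*1e3
    m=(abs(W[...,2]-zt-.007)<.004)&(L[...,0]>85)&(L[...,0]<150)&(abs(L[...,1])<30)
    print('body',m.sum(),np.median(W[m][:,2]),L[m].min(0),cv2.minAreaRect(L[m].astype(np.float32)))
    for x in (100,110,120,130):
        q=L[m];q=q[abs(q[:,0]-x)<3]
        if len(q):print(x,q[:,1].min(),q[:,1].max())
E
python3 m.py .056
```

```text
w2 11471 z 0.057644079301701165
  x 36-42 y [-13.3   6.3  -3.5] xmin 36.9
  x 42-48 y [-14.5   7.3  -3.6] xmin 42.0
  x 48-54 y [-14.4   7.4  -3.5] xmin 48.0
  x 54-60 y [-14.4   7.5  -3.4] xmin 54.0
  x 60-66 y [-7.   0.8 -3.1] xmin 60.0
  x 66-72 y [-13.9   7.8  -3. ] xmin 66.1
  x 72-78 y [-13.9   7.9  -3. ] xmin 72.1
  x 78-84 y [-13.7   8.4  -2.6] xmin 78.0
  x 84-90 y [-13.5   8.5  -2.5] xmin 84.0
  x 90-96 y [-19.9  20.    0. ] xmin 90.0
  x 96-102 y [-19.8  17.1  -1.3] xmin 97.2
top2 91 z 0.05738517491042727
  x 36-42 y [-10.7   0.4  -5.1] xmin 38.0
  x 42-48 y [-13.8   4.6  -4.6] xmin 42.2
  x 48-54 y [-16.6   4.6  -6. ] xmin 48.0
  x 54-60 y [-15.7   4.3  -5.7] xmin 54.2
  x 60-66 y [-8.7 -2.  -5.3] xmin 60.6
  x 66-72 y [-8.2 -0.7 -4.4] xmin 66.3
  x 72-78 y [-15.    5.1  -5. ] xmin 72.7
  x 78-84 y [-12.8   3.5  -4.7] xmin 78.1
body 21228 0.06248619587281369 [ 88.19543956 -29.97419448] ((119.09687805175781, -0.0045032501220703125), (59.93227005004883, 61.796024322509766), 89.97564697265625)
100 -25.40763581963875 20.933472787320046
110 -25.057135884509464 21.205666690416297
120 -24.673478595650376 21.41319247526194
130 -29.97419448343357 29.95630429557428
```

```bash
python3 - <<'E'
from h import *
from go import F
o,a=F['l'];X=np.array([np.cos(a),np.sin(a)]);Y=np.array([-X[1],X[0]])
for t in ['w1','top0','top2']:
    W=pts(load(t));L=(W[...,:2]-o)@np.c_[X,Y]*1e3
    m=(abs(W[...,2]-.054)<.004)&(abs(L[...,0]+46)<56)&(abs(L[...,1])<50)
    Q=L[m];print(t,len(Q),cv2.minAreaRect(Q.astype(np.float32)))
    b=[];c=[]
    for x in range(-80,-10,10):
        q=Q[abs(Q[:,0]-x)<5];b.append(q[:,1].max());c.append(q[:,1].min())
    print(np.round(b,1),np.round(c,1))
    e=[Q[abs(Q[:,1]-y)<4][:,0].max() for y in range(-35,36,10)];print('mouth',np.round(e,1))
E
```

```text
w1 8397 ((-48.39886474609375, 1.6353645324707031), (80.11310577392578, 93.17015075683594), 89.38496398925781)
[41.4 41.4 41.4 41.7 41.  41.3 41.4] [-38.1 -38.1 -38.3 -38.  -38.2 -38.1 -38.3]
mouth [-10.4  -3.1  -2.3  -2.   -3.4  -2.8  -2.6  -2.9]
top0 888 ((-45.8574104309082, 0.01378631591796875), (80.46150970458984, 91.64116668701172), 89.99568939208984)
[38.5 40.2 38.4 39.9 38.6 40.2 39. ] [-39.3 -39.7 -39.5 -40.2 -38.7 -39.6 -39.5]
mouth [-2.  -0.5 -0.1 -0.6 -0.3 -0.8 -0.  -0.9]
top2 874 ((-45.947486877441406, 0.07684707641601562), (79.81687927246094, 92.02430725097656), 89.42395782470703)
[38.2 40.3 38.4 38.9 38.4 39.1 38.5] [-39.2 -37.9 -39.7 -37.9 -39.1 -39.2 -38.6]
mouth [-2.  -0.9 -0.1 -0.6  0.1 -0.8 -0.  -0.9]
```

```bash
python3 - <<'E'
from h import *
from go import F
o,a=F['l'];X=np.array([np.cos(a),np.sin(a)]);Y=np.array([-X[1],X[0]])
W=pts(load('w2'));L=(W[...,:2]-o)@np.c_[X,Y]*1e3;Z=W[...,2]*1e3
for x0,y0,y1 in [(x,-10,4) for x in range(38,92,8)]+[(x,-18,14) for x in range(98,140,8)]:
    m=(abs(L[...,0]-x0-4)<4)&(L[...,1]>y0)&(L[...,1]<y1)&(Z>45)
    q=Z[m];A=np.c_[L[...,1][m],np.ones(m.sum())]
    print(x0,m.sum(),np.round(np.median(q),1),'roll',np.round(np.linalg.lstsq(A,q,rcond=None)[0][0],3))
E
python3 go.py l 135 0 12
```

```text
38 1473 58.5 roll 0.002
46 1379 58.2 roll -0.001
54 844 57.8 roll -0.063
62 681 57.6 roll 0.005
70 1138 57.2 roll -0.003
78 1055 57.1 roll -0.001
86 1192 56.9 roll 0.018
98 2290 63.2 roll -0.001
106 2149 62.9 roll -0.002
114 3096 63.0 roll -0.418
122 6028 110.5 roll 0.035
130 1848 62.1 roll 0.012
138 1676 61.9 roll 0.003
in frame mm [140.8  -0.8  34.8] offset [0.096 0.012 0.38 ] rotation [ 0.03  0.01 -0.02] F [-0.2  0.1 -1.5] t 6.8
```

```bash
python3 - <<'E'
from h import *
from go import F
o,a=F['l'];X=np.array([np.cos(a),np.sin(a)]);Y=np.array([-X[1],X[0]])
for t,c,hx,hy,lo,hi in [('w1',(-46,0),40,35,45,62),('top0',(-46,0),40,35,45,62),('top2',(60,-5),20,5,50,65),('w2',(60,-3),20,4,50,65),('w2',(60,-60),60,40,-10,10)]:
    W=pts(load(t));L=(W[...,:2]-o)@np.c_[X,Y]*1e3;Z=W[...,2]*1e3
    m=(abs(L[...,0]-c[0])<hx)&(abs(L[...,1]-c[1])<hy)&(Z>lo)&(Z<hi)
    A=np.c_[L[m],np.ones(m.sum())];print(t,m.sum(),np.median(Z[m]),np.linalg.lstsq(A,Z[m],rcond=None)[0])
E
```

```text
w1 6377 54.66248745778351 [-4.93092218e-03  1.27165992e-03  5.44610600e+01]
top0 708 54.323562717041085 [-5.15842111e-03 -1.59650455e-03  5.40892392e+01]
top2 49 57.65890103450055 [-4.93940296e-02 -1.24183426e-02  6.02848351e+01]
w2 3595 57.79389973488591 [-3.99204946e-02 -4.87778013e-03  6.01386532e+01]
w2 36252 0.5209856904312832 [-7.81603467e-04 -3.33287098e-04  5.55410006e-01]
```

```bash
python3 -m handwheel '[{"offset":[0,0.047,0.1],"rotation":[0,-0.33,0.22],"jaw":40},{"offset":[0,0.047,0.3],"rotation":[0,-0.33,0.22],"jaw":40},{"offset":[0,0.047,0.4],"rotation":[0,-0.33,0.22],"jaw":40},{"offset":[0,0.047,0.4],"rotation":[0,-0.33,0.22],"jaw":40},{"offset":[0,0.047,0.4],"rotation":[0,-0.33,0.22],"jaw":40}]'; python3 go.py l 100 0 9
python3 - <<'E'
from h import *
from m import X,Y,o,prof
snap('wrist','w3');snap('top','top3')
prof('w3',.032,24,88);prof('top3',.032,24,70)
W=pts(load('w3'));L=(W[...,:2]-o)@np.c_[X,Y]*1e3;Z=W[...,2]*1e3
for x0 in list(range(36,92,8))+[98,106,130,138]:
    m=(abs(L[...,0]-x0-4)<4)&(abs(L[...,1]-1)<5)&(Z>22);print(x0,np.round(np.median(Z[m]),1),end='; ')
E
```

```text
time: 7.42
eef_pos: [0.6471, -0.07, 0.0091]
orientation: [0.013, 0.663, 0.748, -0.011]
force: [-1.4, -0.4, -1.7]
width: 0.529
finger_force: 62.1
in frame mm [141.1   0.7   9.1] offset [ 0.684 -0.029 -0.021] rotation [-0.    0.33 -0.25] F [-1.4 -0.4 -1.7] t 7.425
w3 9683 z 0.030096559839330392
  x 36-42 y [-8.9 10.5  0.8] xmin 36.7
  x 42-48 y [-10.2  11.7   0.7] xmin 42.0
  x 48-54 y [-10.3  11.7   0.7] xmin 48.0
  x 54-60 y [-10.3  11.6   0.7] xmin 54.0
  x 60-66 y [-3.2  4.8  0.8] xmin 60.0
  x 66-72 y [-10.1  11.6   0.7] xmin 66.0
  x 72-78 y [-10.1  11.6   0.7] xmin 72.0
  x 78-84 y [-10.2  11.9   0.9] xmin 78.0
  x 84-90 y [-10.1  11.9   0.9] xmin 84.0
top3 7 z 0.029127902679927153
  x 36-42 y [0.5 6.3 3.4] xmin 39.3
  x 42-48 y [3.5 9.1 6.3] xmin 42.6
36 30.1; 44 30.1; 52 30.1; 60 30.1; 68 30.0; 76 30.1; 84 30.0; 98 36.9; 106 36.9; 130 36.8; 138 37.1;
```

```bash
python3 -m handwheel '[{"offset":[0.25,0.005,-0.009],"rotation":[0,0,0],"jaw":40},{"offset":[0.5,0.0,-0.017],"rotation":[0,0,0],"jaw":40},{"offset":[0.7,-0.006,-0.022],"rotation":[0,0,0],"jaw":40},{"offset":[0.85,-0.01,-0.026],"rotation":[0,0,0],"jaw":40},{"offset":[0.95,-0.013,-0.029],"rotation":[0,0,0],"jaw":40}]' 80; python3 go.py l 45 1.7 9
```

```text
time: 8.15
eef_pos: [0.6395, -0.0119, 0.009]
orientation: [0.013, 0.663, 0.749, -0.011]
force: [0.1, -0.7, -1.8]
width: 0.527
finger_force: 85.6
in frame mm [82.6  1.6  9. ] offset [ 0.625 -0.015 -0.022] rotation [ 0.    0.33 -0.24] F [ 0.1 -0.7 -1.8] t 8.15
```

```bash
python3 -m handwheel '[{"offset":[0.1,-0.003,-0.003],"rotation":[0,0,0],"jaw":40},{"offset":[0.22,-0.006,-0.006],"rotation":[0,0,0],"jaw":40},{"offset":[0.34,-0.009,-0.009],"rotation":[0,0,0],"jaw":40},{"offset":[0.45,-0.012,-0.012],"rotation":[0,0,0],"jaw":40},{"offset":[0.55,-0.014,-0.014],"rotation":[0,0,0],"jaw":40}]' 80; python3 go.py l 42 1.7 9
```

```text
time: 8.78
eef_pos: [0.6359, 0.0206, 0.0089]
orientation: [0.014, 0.663, 0.748, -0.01]
force: [4.7, -0.8, -0.7]
width: 0.522
finger_force: 85.4
in frame mm [49.8  2.9  8.9] offset [ 0.13  -0.023 -0.005] rotation [ 0.02  0.33 -0.25] F [ 4.7 -0.8 -0.7] t 8.775
```

```bash
python3 -m handwheel '[{"offset":[0.04,-0.003,-0.001],"rotation":[0,0,0],"jaw":40},{"offset":[0.08,-0.004,-0.002],"rotation":[0,0,0],"jaw":40},{"offset":[0.12,-0.005,-0.003],"rotation":[0,0,0],"jaw":40},{"offset":[0.14,-0.006,-0.003],"rotation":[0,0,0],"jaw":40},{"offset":[0.14,-0.006,-0.003],"rotation":[0,0,0],"jaw":40}]' 80; python3 go.py l 41 1.7 9
```

```text
time: 9.4
eef_pos: [0.6337, 0.0237, 0.0089]
orientation: [0.015, 0.664, 0.747, -0.013]
force: [3.0, -7.7, 1.1]
width: 0.528
finger_force: 85.9
in frame mm [46.5  1.1  8.9] offset [ 0.091  0.007 -0.005] rotation [ 0.01  0.37 -0.27] F [ 3.  -7.7  1.1] t 9.4
```

```bash
python3 -m handwheel '[{"offset":[0.03,0,-0.001],"rotation":[0,0,0],"jaw":40},{"offset":[0.06,0,-0.002],"rotation":[0,0,0],"jaw":40},{"offset":[0.06,0,-0.002],"rotation":[0,0,0],"jaw":40}]' 80; python3 go.py l 41 1.7 9
python3 - <<'E'
from h import *
from m import X,Y,o
s=snap('wrist','w4');cv2.imwrite('pics/w4b.png',s['frame'][:,:,::-1])
W=pts(s);L=(W[...,:2]-o)@np.c_[X,Y]*1e3;Z=W[...,2]*1e3
for yc in(-5,1,7):
    m=(abs(L[...,1]-yc)<3)&(L[...,0]>-60)&(L[...,0]<60)
    a=L[m&(abs(Z-54)<4)][:,0].max(); b=L[m&(abs(Z-37)<2)][:,0]; print('logger edge',a,'body',b.min(),b.max())
E
```

```text
time: 9.78
eef_pos: [0.6337, 0.0237, 0.009]
orientation: [0.017, 0.665, 0.747, -0.014]
force: [4.1, -11.5, 0.0]
width: 0.527
finger_force: 86.0
in frame mm [46.5  1.1  9. ] offset [ 0.091  0.007 -0.004] rotation [ 0.01  0.41 -0.29] F [  4.1 -11.5   0. ] t 9.775
logger edge -1.6363445585279153 body 2.6460990915024256 59.96567186942516
logger edge -1.649758777656115 body 2.6357583546489223 59.92827477944781
logger edge -1.8897563114616602 body 2.7251300215768017 59.93619800717499
```

View pics/w4b.png

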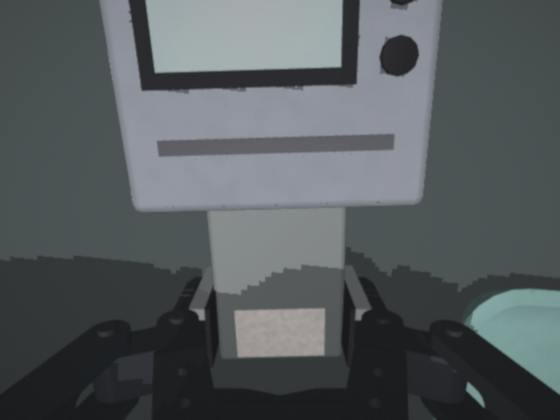

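The battery is against the logger, with its front edge hidden at row 208 and its rear top edge at row 357. The rear edge tells how far in it is.

```bash
python3 - <<'E'
from h import *
from m import X,Y,o
for t in('w3','w4'):
    W=pts(load(t));L=(W[...,:2]-o)@np.c_[X,Y]*1e3;Z=W[...,2]*1e3
    for c in (255,280,305):
        print(t,c,[(r,round(L[r,c,0],1),round(Z[r,c],1)) for r in range(350,364,2)])
W=pts(load('w4'));L=(W[...,:2]-o)@np.c_[X,Y]*1e3;Z=W[...,2]*1e3
for x in(8,20,30,58):
    m=(abs(L[...,0]-x)<3)&(abs(L[...,1])<26)&(abs(Z-37)<3);q=L[m];print(x,q[:,1].min(),q[:,1].max(),np.median(Z[m]))
m=(abs(Z-54)<3)&(L[...,0]<0)&(L[...,0]>-30);print(L[m][:,1].min(),L[m][:,1].max())
E
```

```text
w3 255 [(350, np.float64(151.8), np.float64(37.0)), (352, np.float64(152.8), np.float64(36.9)), (354, np.float64(153.1), np.float64(37.6)), (356, np.float64(154.6), np.float64(36.8)), (358, np.float64(185.4), np.float64(0.6)), (360, np.float64(187.1), np.float64(-0.0)), (362, np.float64(188.5), np.float64(-0.3))]
w3 280 [(350, np.float64(151.7), np.float64(37.4)), (352, np.float64(152.7), np.float64(37.2)), (354, np.float64(154.2), np.float64(36.5)), (356, np.float64(155.5), np.float64(36.0)), (358, np.float64(186.8), np.float64(-0.7)), (360, np.float64(187.2), np.float64(0.3)), (362, np.float64(188.1), np.float64(0.6))]
w3 305 [(350, np.float64(152.1), np.float64(37.2)), (352, np.float64(153.4), np.float64(36.7)), (354, np.float64(153.5), np.float64(37.6)), (356, np.float64(156.2), np.float64(35.5)), (358, np.float64(186.7), np.float64(-0.2)), (360, np.float64(188.1), np.float64(-0.4)), (362, np.float64(188.8), np.float64(0.1))]
w4 255 [(350, np.float64(57.0), np.float64(36.9)), (352, np.float64(57.0), np.float64(37.9)), (354, np.float64(58.6), np.float64(37.1)), (356, np.float64(59
[... 337 characters left out ...]
 np.float64(91.8), np.float64(0.2)), (360, np.float64(92.5), np.float64(0.8)), (362, np.float64(93.2), np.float64(1.4))]
w4 305 [(350, np.float64(58.6), np.float64(35.6)), (352, np.float64(57.8), np.float64(37.7)), (354, np.float64(58.9), np.float64(37.5)), (356, np.float64(60.4), np.float64(36.7)), (358, np.float64(92.2), np.float64(0.1)), (360, np.float64(93.0), np.float64(0.6)), (362, np.float64(94.5), np.float64(0.3))]
8 -21.51426862118338 24.478867424021974 36.48485839165798
20 -21.60406911640936 24.426644504519658 36.48309556711973
30 -25.922885071325066 25.865361075569346 36.53896404335437
58 -21.798347579138028 23.985221909752507 36.69619605213006
-37.62007333114756 42.31386434346863
```

```bash
python3 -m handwheel '[{"offset":[0.06,0,-0.002],"rotation":[0,0,0],"jaw":40},{"offset":[0.12,0.01,-0.004],"rotation":[0,0,0],"jaw":40},{"offset":[0.12,0.01,-0.004],"rotation":[0,0,0],"jaw":40}]' 80; python3 go.py l 41 1.7 9
python3 -m handwheel '[{"offset":[-0.1,0,0.003],"rotation":[0,0,0],"jaw":40},{"offset":[-0.22,0,0.006],"rotation":[0,0,0],"jaw":40},{"offset":[-0.3,0,0.008],"rotation":[0,0,0],"jaw":40},{"offset":[-0.3,0,0.008],"rotation":[0,0,0],"jaw":40}]' 80;python3 go.py l 41 1.7 9
```

```text
time: 10.2
eef_pos: [0.6336, 0.0236, 0.0093]
orientation: [0.02, 0.666, 0.746, -0.016]
force: [5.0, -22.3, -1.3]
width: 0.521
finger_force: 86.1
in frame mm [46.5  1.   9.3] offset [0.092 0.009 0.001] rotation [ 0.01  0.49 -0.32] F [  5.  -22.3  -1.3] t 10.2
time: 10.7
eef_pos: [0.6339, 0.0231, 0.009]
orientation: [0.011, 0.663, 0.749, -0.011]
force: [0.1, 0.4, 4.7]
width: 0.53
finger_force: 86.3
in frame mm [47.1  1.2  9. ] offset [ 0.102  0.006 -0.003] rotation [-0.02  0.3  -0.23] F [0.1 0.4 4.7] t 10.7
```

```bash
python3 -m handwheel '[{"offset":[-0.06,0,0.002],"rotation":[0,0,0],"jaw":40},{"offset":[-0.1,0,0.003],"rotation":[0,0,0],"jaw":40},{"offset":[-0.1,0,0.003],"rotation":[0,0,0],"jaw":40}]' 80;python3 go.py l 41 1.7 9
```

```text
time: 11.08
eef_pos: [0.634, 0.0222, 0.009]
orientation: [0.009, 0.661, 0.75, -0.01]
force: [-0.7, 6.3, 7.7]
width: 0.524
finger_force: 86.7
in frame mm [48.   1.2  9. ] offset [ 0.116  0.006 -0.003] rotation [-0.03  0.25 -0.2 ] F [-0.7  6.3  7.7] t 11.075
```

Latched: the pull moved it only 1 mm and the force rose to 6 N. I press it home again, release and withdraw.

```bash
python3 -m handwheel '[{"offset":[0.15,0,-0.003],"rotation":[0,0,0],"jaw":40},{"offset":[0.22,0,-0.006],"rotation":[0,0,0],"jaw":40},{"offset":[0.18,0,-0.006],"rotation":[0,0,0],"jaw":40},{"offset":[0.14,0,-0.006],"rotation":[0,0,0],"jaw":40}]' 20;python3 go.py l 41 1.7 9
python3 -m handwheel '[{"offset":[0,0,0],"rotation":[0,0,0],"jaw":85},{"offset":[0,0,0],"rotation":[0,0,0],"jaw":85},{"offset":[0,0,0],"rotation":[0,0,0],"jaw":85},{"offset":[0,0,-0.3],"rotation":[0,0,0],"jaw":85},{"offset":[0,0,-1],"rotation":[0,0,0],"jaw":85}]'
python3 -m handwheel '[{"offset":[0,0,-0.8],"rotation":[0,0.3,0],"jaw":85},{"offset":[-0.5,0,-1.6],"rotation":[0,0.3,0],"jaw":85},{"offset":[-1,0,-2],"rotation":[0,0.3,0],"jaw":85},{"offset":[-1,0,-2],"rotation":[0,0.3,0],"jaw":85}]'
python3 - <<'E'
from h import *
from m import X,Y,o
s=snap('wrist','w5')
W=pts(s);L=(W[...,:2]-o)@np.c_[X,Y]*1e3;Z=W[...,2]*1e3
m=(abs(Z-36)<4)&(abs(L[...,1])<35)&(abs(L[...,0]-35)<45);print('batt',cv2.minAreaRect(L[m].astype(np.float32)),np.median(Z[m]),L[m].max(0),L[m].min(0))
m=(abs(Z-54)<4)&(abs(L[...,1])<60)&(L[...,0]>-95)&(L[...,0]<10);print('logger',cv2.minAreaRect(L[m].astype(np.float32)),L[m].max(0))
E
```

```text
time: 11.58
eef_pos: [0.6339, 0.0237, 0.0089]
orientation: [0.012, 0.663, 0.748, -0.012]
force: [0.0, -0.1, 6.0]
width: 0.522
finger_force: 86.1
in frame mm [46.5  1.3  8.9] offset [ 0.092  0.004 -0.005] rotation [-0.01  0.32 -0.25] F [ 0.  -0.1  6. ] t 11.575
time: 12.2
eef_pos: [0.6327, 0.0256, 0.0685]
orientation: [0.012, 0.663, 0.748, -0.013]
force: [0.3, 0.1, 0.1]
width: 0.996
finger_force: 0.0
time: 12.7
eef_pos: [0.6427, -0.034, 0.1949]
orientation: [0.005, 0.665, 0.747, 0.001]
force: [0.2, 0.1, 0.1]
width: 0.997
finger_force: 0.0
batt ((30.057113647460938, -0.3113746643066406), (69.18128204345703, 64.79536437988281), 89.91841125488281) 36.53308331202518 [62.48165858 34.3251801 ] [ -2.36574307 -34.85624554]
logger ((-20.391416549682617, 1.8944549560546875), (80.0518569946289, 37.77780532836914), 89.09986877441406) [-1.86216453 41.69625511]
```

View pics/w5.png

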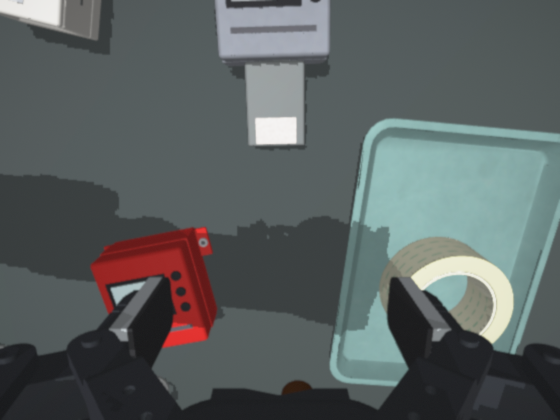

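The battery sits straight in the bay, its body from (275,63) to (275,145). Its far end measures 64.4 mm from the logger face against 64 nominal, so it is home.

```bash
python3 -c "
from plant import env
print(env.job_done())"
```

```text
the job is handed in; nothing more can be done
None
```

The job is handed in: the battery is home in the logger bay and latched (a test pull moved it only about 1 mm), the gripper has let go and is clear, and I saw no bystander disturbed; the hand-in gave back no verdict.

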